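# Face the jar to the scanner, then index the scanner one hole and hold its pin

### The job

Turn the sample jar in its nest, without lifting it out or tipping it, until its paper label squarely faces the scanner. Then pull up the lock plunger's knob, slide the scanner section one hole along the rail towards the jar, and let the pin drop fully home in that next hole; finish while still gripping the knob with the pin held home, and do not let go. Leave the seedling cups alone.

Things in the scene. Friction and masses are not known exactly. Their poses are not given: they have to be found in the camera images.
- rail: Fixed rail unit: plywood board 120 x 385 x 10 mm carrying a horizontal aluminium tube, 30 mm wide, top 45 mm above the table, 12 mm square holes in its top every 60 mm, and at one end the round grey nest for the jar. Origin: under the tube's axis at table height, 90 mm from the nest's axis. y runs along the tube towards the nest, z up. Its place and yaw vary; it does not move.
- nest (a point): Centre of the nest's floor, 36 mm above the table, on the rail's y axis, 90 mm from rail. The nest is a round pedestal 68 mm across; its rim is 10 mm high and 53 mm wide inside. z up.
- jar: Sample jar loose in the nest: amber glass body 47 mm across, 70 mm high, with a smooth round black lid 49 mm across, 16 mm high, fixed on top; 0.2 to 0.4 kg. Origin: centre of its underside; z up, x out through the middle of its label. A 10 mm paper strip runs from the label over the lid's edge to the lid's centre. The label faces the scanner when the jar's x points along the rail's minus y.
- label (a point): Middle of the 22 mm wide paper label on one side of the jar, 36 mm above the jar's underside, 24 mm from its axis. At the start it is turned well away from the scanner.
- section (a joint): Travel of the sliding section in m, positive towards the jar: a grey sleeve 42 x 73 mm round the tube, its top 52 mm above the table, with the white scanner block on its end. 0: pin in its starting hole; 0.060: next hole towards the jar; range -0.125 to 0.085. It stays where it is left (2.5 N slides it); with the pin in a hole it has about 2 mm of play either way.
- scan_window (a point): Centre of the round dark window on the scanner block's face towards the jar, 70 mm above the table, 48 mm from the pin's axis. The block is 44 mm wide, 18 mm thick, its top 90 mm above the table. It moves with the section.
- plunger (a joint): Lift of the lock plunger in m: 0 fully home in a hole (pin 10 mm deep), 0.016 pulled right up. A spring pushes it down, 4.5 N at 0, about 9 N at 0.016. Above 0.010 the pin is clear and the section slides. Let down between holes the pin rests on the tube at about 0.010. The pin is 8 mm across with a round end.
- knob: The plunger's black knob: upright cylinder 24 mm across, 24 mm high, free all round, on the pin's axis, 30 mm from the scanner block. Origin: centre of its underside, 70 mm above the table with the pin home, 6 mm above a steel barrel 20 mm wide. It rises with the plunger and travels with the section. z up.
- cup_a: Bystander: clear plastic cup of soil with a seedling, 74 mm across, 100 mm high. Origin: centre of its underside.
- cup_b: Bystander: another such cup with a seedling.
- cup_c: Bystander: another such cup without a seedling.
Mind the look-alikes: they are no part of the job. What is meant by the jar is not green, and is the smaller of those in its own colour.

How it is judged:
On the way, in this order (a step that is already met when the one before it is completed fails the run):
1. the jar's label faces the scanner, the jar still seated in its nest and the section still in its first hole (x of rail in the frame of jar above 0.08 m and y of rail in the frame of jar between -0.024 and 0.024 m and horizontal distance between jar and nest below 0.006 m and z of jar in the frame of nest below 0.004 m and angle between jar's own z axis and vertical below 0.08 rad and value of joint section between -0.01 and 0.01 m), for 0.2 s.
2. the plunger is pulled up clear of the hole (value of joint plunger above 0.009 m), for 0.1 s.
3. the section stands at the next hole towards the jar with the pin fully home (value of joint section between 0.055 and 0.065 m and value of joint plunger below 0.002 m), for 0.2 s.
At the end, for the whole second after the job is handed in: The label faces the scanner within about 15 degrees, the jar upright and seated in its nest; the section is at the next hole (0.060 m, give or take 5 mm), the pin home within 2 mm, everything at rest, and the fingers still hold the knob (more than 1 N of contact) (all of step 3 and x of rail in the frame of jar above 0.08 m and y of rail in the frame of jar between -0.024 and 0.024 m and horizontal distance between jar and nest below 0.006 m and z of jar in the frame of nest below 0.004 m and angle between jar's own z axis and vertical below 0.08 rad and contact force between the fingers and knob above 1 N and velocity of joint section between -0.01 and 0.01 m/s and linear speed of jar below 0.02 m/s); the arm keeps its last pose, push and grip.
It fails at once if the jar is lifted out of its nest or tipped (z of jar in the frame of nest above 0.012 m or angle between jar's own z axis and vertical above 0.3 rad).
It fails at once if a seedling cup is pushed away or knocked over (distance of any of cup_a, cup_b, cup_c from where it was at the start of the episode above 0.02 m or angle between any of cup_a, cup_b, cup_c's own z axis and vertical above 0.3 rad).
It also fails if it takes over 70 s, if anything falls off the work surface, if the arm or the gripper's body presses on something with over 40 N, if the wrist force passes 120 N, or if a joint passes its speed limit or range.

### The arm

A 6-joint arm with a two-finger parallel gripper is mounted at the origin on the work surface. World frame = base frame: x ahead of the robot, y to its left, z up, the work surface at z = 0. Lengths are in m, angles in rad, forces in N, time in s.
With the tool pointing down it reaches from about 0.325 to 0.9 m from the base axis. Payload 6.1 kg.
Tool frame: the origin (TCP) lies midway between the tips of the shut fingers; the grasp point (between the pads) lies 19 mm behind it; z points along the fingers, y is the line along which they close (so a half turn about z gives the same grasp; the last joint's range is limited). The gripper opens to 85 mm and grips with 20 to 120 N. Pads are 22 mm wide; open, the fingers measure 114 mm over their backs; the gripper's body (76 mm by 85 mm) begins 54 mm behind the grasp point. The pads swing forward as they close: fully open they stand 13 mm farther back than shut.
Start: joints at [-1.41, 0.22, 1.526, -0, 1.395, -0.126], TCP at [0.177, -0.599, 0.231] pointing down, gripper open.
Joint ranges: [-2.98, 2.98], [-0.91, 2.08], [0.09, 2.57], [-1.24, 4.39], [0.2, 2.65], [-2.68, 2.68]. Speed limits (rad/s): [2.57, 2.57, 3.01, 3.14, 3.14, 3.14].

### API

Orientations are given as [roll, pitch, yaw] about the fixed x, y, z axes, in that order (R = Rz(yaw) Ry(pitch) Rx(roll)).
In Python, from plant import movep, move_l, set_joints, gripper_to, hold, inverse_kinematics, observe, get_image, get_calibration, Unreachable, job_done gives the robot as it stands. Calls block until the motion is done:
- movep(position, orientation): joint-space move of the TCP to a pose.
- move_l(position, feed=0.15, rotation=None, max_force=None): straight line of the TCP; rotation=None keeps the orientation; feed is the mean speed in m/s. With max_force (N) it stops when the force on the tool has changed by that much, and returns True; else False.
- set_joints(angles): joint-space move.
- gripper_to(opening, f_grip=None): finger opening in m; f_grip is the grip in N (None keeps the last); returns when the fingers have stopped.
- hold(seconds).
- inverse_kinematics(position, orientation): joint angles nearest the present ones, or None.
- observe(): the state.
- get_image(name): name is "scene" or "top"; returns (picture, depth): 420x560x3 uint8, red, green, blue; 420x560 float32, m along the optical axis (not along the pixel's ray), 0 where there is no reading.
- get_calibration(name): a dict with "intrinsics" (3x3 intrinsics, pixels), "dist_coeffs" ([k1, k2, p1, p2, k3] as OpenCV has them; the pictures are not rectified), "world_from_camera" (4x4, takes a point from camera to world coordinates). Camera axes: x right, y down, z forward; pixel columns grow to the right and rows downward; lengths in m; the calibration is good to about 2 mm. A picture is of the moment at which its call begins. get_calibration takes no time and is no camera call.
A pose or a line that the arm cannot do raises Unreachable and nothing moves.
- job_done(): hands the job in; it is judged then, once.
The state is a dict: "time_s": time; "q": joint angles; "joint_velocities": joint speeds; "joint_torque": joint torques, N m; "eef_pos": TCP position; "tcp_rot": TCP orientation; "ft_force": force on the tool from outside, world axes, zero at the start; "torque": the same for the moment, N m; "opening": finger opening in m; "grasp_force": force on a finger pad.
Only numpy, scipy, OpenCV 4.12 (cv2) and the standard library are available. Lean on these libraries where they do the work, as an engineer would, in place of code of your own. Each camera call takes 0.05 s, during which the arm holds its last target. There are 200 camera calls.

## Working session

There is one attempt and no reset: what is moved stays moved. The work goes in short steps, each a Python script; the robot and the scene stay as the last script left them, time stands still between calls to the robot, and variables do not carry over. Pictures are saved under pics/ and viewed, at most 10 in all, crops included, and the job is handed in when it is done.

```bash
ls; mkdir -p pics; python3 - <<'E'
from plant import *
import cv2,numpy as np
for n in("scene","top"):
    p,d=get_image(n); cv2.imwrite(f"pics/{n}0.png",cv2.cvtColor(p,cv2.COLOR_RGB2BGR)); np.save(f"pics/{n}0d.npy",d)
    c=get_calibration(n); print(c)
print(observe())
E
```

```text
pics
{'intrinsics': array([[524.74526391,   0.        , 282.42715929],
       [  0.        , 524.74526391, 209.03317434],
       [  0.        ,   0.        ,   1.        ]]), 'dist_coeffs': array([-0.17603842,  0.        ,  0.        ,  0.        ,  0.        ]), 'world_from_camera': array([[ 0.7197016 ,  0.54139609, -0.43464914,  0.99234266],
       [ 0.69423468, -0.55375159,  0.45977972, -0.38300914],
       [ 0.00823529, -0.63265271, -0.77439185,  0.84604596],
       [ 0.        ,  0.        ,  0.        ,  1.        ]])}
{'intrinsics': array([[511.62911708,   0.        , 286.14358585],
       [  0.        , 511.62911708, 203.14783571],
       [  0.        ,   0.        ,   1.        ]]), 'dist_coeffs': array([-0.05619428,  0.        ,  0.        ,  0.        ,  0.        ]), 'world_from_camera': array([[-0.02961507, -0.99808374,  0.05433041,  0.49749016],
       [-0.99956012,  0.02948518, -0.00319087,  0.051063  ],
       [ 0.00158281, -0.054401  , -0.99851791,  1.12134097],
       [ 0.        ,  0.        ,  0.        ,  1.        ]])}
{'time_s': 0.1, 'q': array([-1.41009953e+00,  2.21139343e-01,  1.52750932e+00,  4.62487549e-06,
        1.39471667e+00, -1.26101794e-01]), 'joint_velocities': array([-0.00039181, -0.00105213, -0.00234088, -0.00179374, -0.00090945,
       -0.00098679]), 'joint_torque': array([ 5.61139223e-04, -4.98243141e+01, -3.90546155e+01, -1.66055215e-04,
        5.64839516e-03,  1.66172407e-05]), 'eef_pos': array([ 0.17670924, -0.59892107,  0.23030688]), 'tcp_rot': array([-3.13983463e+00, -2.27461073e-04,  2.86797572e-01]), 'ft_force': array([ 0.30218649,  0.67341662, -0.22478702]), 'torque': array([-0.03824903, -0.00326839,  0.00651393]), 'grasp_force': 0.0, 'opening': 0.08510776312265823}
```

View pics/scene0.png

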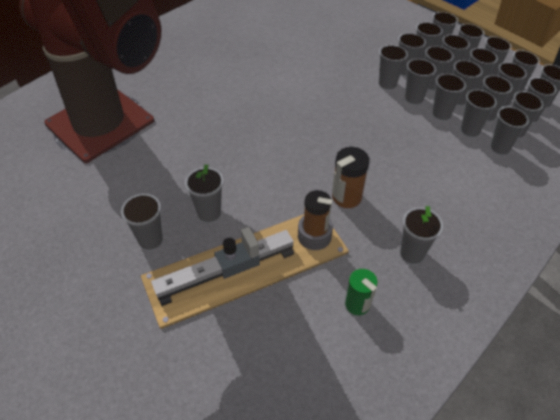

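View pics/top0.png

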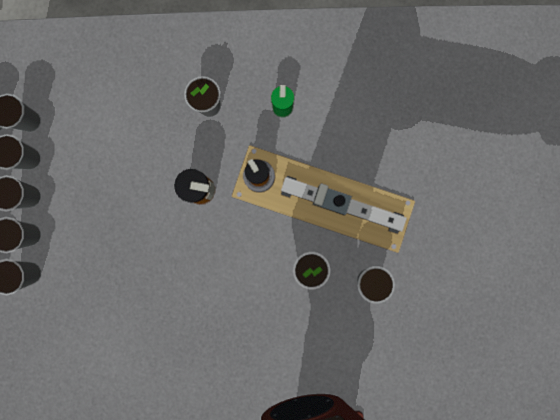

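Top view, three strip-marked jars: amber in the nest (258,172), a larger amber one (193,186), and a green one (283,100). The one meant is at (258,172): amber, the smaller of the two, and sitting in the nest. The knob is at about (339,201). The cups are at (203,94), (312,270) and (376,285). Next I'll measure these and confirm with an enlarged crop.

```bash
cat > h.py <<'E'
import cv2,numpy as np
from plant import *
def ray(n,uv,z):
    c=get_calibration(n); uv=np.array(uv,float).reshape(-1,1,2)
    p=cv2.undistortPoints(uv,c["intrinsics"],c["dist_coeffs"]).reshape(-1,2)
    T=c["world_from_camera"]; d=np.c_[p,np.ones(len(p))]@T[:3,:3].T; o=T[:3,3]
    return o+d*((z-o[2])/d[:,2])[:,None]
def proj(n,P):
    c=get_calibration(n); T=np.linalg.inv(c["world_from_camera"])
    return cv2.projectPoints(np.array(P,float).reshape(-1,3),cv2.Rodrigues(T[:3,:3])[0],T[:3,3],c["intrinsics"],c["dist_coeffs"])[0].reshape(-1,2)
def cents(m,amin=20):
    k,l,s,c=cv2.connectedComponentsWithStats(m.astype(np.uint8)); return [(s[i,4],c[i].round(1),s[i,:4]) for i in range(1,k) if s[i,4]>=amin],l
E
python3 - <<'E'
from h import *
im=cv2.imread("pics/top0.png"); hsv=cv2.cvtColor(im,cv2.COLOR_BGR2HSV)
H,S,V=cv2.split(hsv)
m=((H>10)&(H<28)&(S>90)&(V>60)).astype(np.uint8)
m[:, :225]=0; m[:140]=0; m[260:]=0
pts=cv2.findNonZero(m); r=cv2.minAreaRect(cv2.convexHull(pts)); b=cv2.boxPoints(r)
B=ray("top",b,0.010); print(b.round(1).tolist(),B.round(4).tolist())
print([np.linalg.norm(B[i]-B[i-1]).round(4) for i in range(4)])
# dark blobs: lid, knob
sub=np.zeros_like(V);
for nm,(x,y,rr,z,t) in dict(lid=(258,172,18,.122,70),knob=(339,201,10,.094,45)).items():
    M=np.zeros_like(V); cv2.circle(M,(x,y),rr,1,-1)
    mm=(M>0)&(V<t); 
    c,_=cents(mm); a=max(c,key=lambda q:q[0]); k=cv2.findNonZero(mm.astype(np.uint8)); (cx,cy),R=cv2.minEnclosingCircle(cv2.convexHull(k))
    print(nm,a,(cx,cy),R,ray("top",[(cx,cy)],z).round(4))
for nm,uv in dict(a=(203,94),b=(312,270),c=(376,285)).items(): print(nm,ray("top",[uv],.1).round(3))
print('big',ray("top",[(193,186)],.15))
w=(V>170)&(S<60); w[:140]=0; w[260:]=0; w[:,:225]=0
print(cents(w)[0])
cr=im[140:260,225:425]; cv2.imwrite("pics/crop0.png",cv2.resize(cr,None,fx=4,fy=4,interpolation=cv2.INTER_CUBIC))
E
```

```text
[[231.3000030517578, 196.0], [248.60000610351562, 144.60000610351562], [414.8999938964844, 200.6999969482422], [397.6000061035156, 252.10000610351562]] [[0.577, 0.1664, 0.01], [0.6887, 0.1259, 0.01], [0.555, -0.2338, 0.01], [0.4444, -0.1913, 0.01]]
[np.float64(0.3815), np.float64(0.1188), np.float64(0.3838), np.float64(0.1185)]
lid (np.int32(420), array([257.6, 172.7]), array([245, 159,  25,  26], dtype=int32)) (258.24468994140625, 172.34255981445312) 14.001574516296387 [[0.614  0.1008 0.122 ]]
knob (np.int32(104), array([338.9, 200.2]), array([333, 195,  12,  12], dtype=int32)) (338.8333435058594, 200.1666717529297) 5.892652988433838 [[ 0.5563 -0.0584  0.094 ]]
a [[0.78 0.21 0.1 ]]
b [[0.419 0.    0.1  ]]
c [[ 0.385 -0.126  0.1  ]]
big [[0.58834119 0.22462604 0.15      ]]
[(np.int32(36), array([252.6, 165.2]), array([249, 160,   8,  11], dtype=int32)), (np.int32(47), array([292.1, 181.8]), array([283, 178,  23,   9], dtype=int32))]
```

View pics/crop0.png

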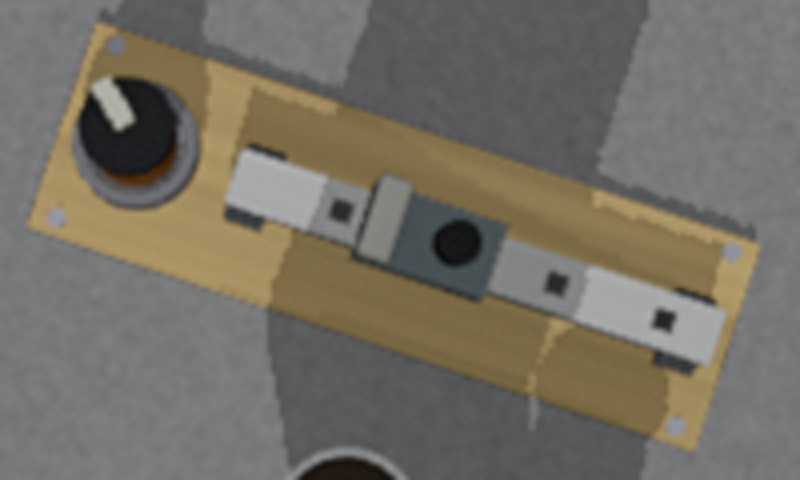

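The crop confirms it: the small amber jar with the black lid sits in the nest, with its strip running from the lid centre to the upper left (crop (125,128) to (102,84)). Knob at crop (457,243), next hole at (341,210). The measured sizes agree: board 0.119 x 0.383 m, and knob to jar 0.169 m. Next: get the strip angle precisely, then grip and turn.

```bash
cat >> h.py <<'E'
JAR=np.array([.614,.1008]); RY=np.array([.348,.9375])
def strip_angle(path_or_im,c=JAR):
    im=path_or_im; V=im.max(2).astype(int); 
    u=proj("top",[[*c,.122]])[0]
    yy,xx=np.mgrid[:420,:560]; m=((xx-u[0])**2+(yy-u[1])**2<13**2)&(V>120)&(np.ptp(im.astype(int),axis=2)<60)
    cs,l=cents(m,8); 
    if not cs: return None
    P=ray("top",np.argwhere(m)[:,::-1],.122)[:,:2]; d=P-c
    mean=d.mean(0); w=np.linalg.svd(P-P.mean(0))[2][0]; w*=np.sign(w@mean)
    return m.sum(),np.degrees(np.arctan2(mean[1],mean[0])),np.degrees(np.arctan2(w[1],w[0])),mean
E
python3 - <<'E'
from h import *
print(strip_angle(cv2.imread("pics/top0.png")))
x,y=JAR
q=inverse_kinematics([x,y,.25],[np.pi,0,0]); print(q)
q=np.array(q); q[5]=-1.22
set_joints(q); o=observe(); print(o["time_s"],o["eef_pos"],o["tcp_rot"])
print(move_l([x,y,.094],feed=.08,max_force=8)); o=observe(); print(o["time_s"],o["eef_pos"],o["tcp_rot"])
gripper_to(.03,30); o=observe(); print(o["time_s"],o["eef_pos"],o["opening"],o["grasp_force"],o["ft_force"],o["torque"],o["q"])
p,_=get_image("scene"); cv2.imwrite("pics/s1.png",cv2.resize(p[100:320,180:440,::-1],None,fx=2.5,fy=2.5))
E
```

```text
(np.int64(57), np.float64(35.73831722309056), np.float64(27.203501775484742), array([0.01265317, 0.00910506]))
[ 3.60574545e-02  2.02326979e-01  1.51237555e+00 -4.44089210e-16
  1.42689013e+00  1.60685378e+00]
3.0 [0.61413855 0.09985011 0.24993746] [-3.14132392e+00  6.04426351e-06  2.82538634e+00]
False
5.1 [0.61433913 0.10083346 0.09453283] [3.14129915e+00 8.12468983e-04 2.82688147e+00]
5.5333 [0.61450368 0.10114467 0.09462081] 0.047875370799005675 30.843450386601035 [1.01419271 1.92985024 2.95049423] [ 0.32556132 -0.07385958 -0.06317502] [ 3.63411956e-02  3.42230292e-01  1.64675792e+00  4.95157504e-04
  1.15133835e+00 -1.21996605e+00]
```

View pics/s1.png

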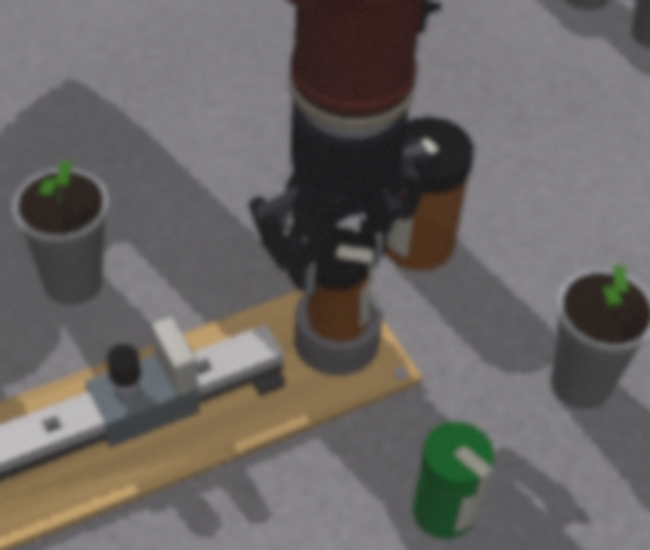

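The fingers straddle the lid (crop (340,250)), and the strip still points towards the scene's right. Now I'll turn it by about -140 degrees, release, clear the view and check.

```bash
python3 - <<'E'
from h import *
q=np.array(observe()["q"])
for t in np.linspace(-1.22,1.22,5)[1:]:
    q[5]=t; set_joints(q)
o=observe(); print(o["time_s"],o["eef_pos"],o["tcp_rot"],o["opening"],o["grasp_force"],o["ft_force"],o["torque"])
gripper_to(.085); move_l([*o["eef_pos"][:2],.22],feed=.15)
q=np.array(observe()["q"]); q[0]-=.6; set_joints(q)
p,_=get_image("top"); s,_=get_image("scene"); print(observe()["time_s"],strip_angle(p))
u=proj("top",[[*JAR,.122]])[0].astype(int)
a=cv2.resize(p[u[1]-30:u[1]+50,u[0]-30:u[0]+70,::-1],None,fx=4,fy=4); b=cv2.resize(s[160:260,240:365,::-1],(400,320))
cv2.imwrite("pics/c1.png",np.hstack([a,b])); cv2.imwrite("pics/top1.png",p[:,:,::-1]); print(u)
E
```

```text
8.1167 [0.61380898 0.10387746 0.09453154] [-3.13707225e+00 -1.88999058e-03  3.89001774e-01] 0.04796178471297537 30.60488909482956 [-2.3196883  10.76266818  4.25600621] [2.45834809 0.62767754 0.03615522]
11.0333 (np.int64(66), np.float64(-77.97947453730517), np.float64(-108.3040523986509), array([ 0.00195067, -0.00916105]))
[258 172]
```

View pics/c1.png

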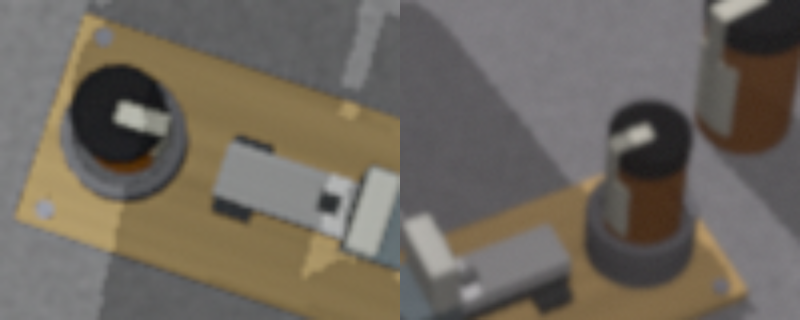

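Left: the strip on the lid (120,113)→(168,125) points along the rail towards the scanner, measured at -108° against a target of -110°. Right: the jar is upright and seated, with its label towards the scanner block. Next is the knob, gripped across the rail.

```bash
python3 - <<'E'
from h import *
k=np.array([.5563,-.0584]); R=[np.pi,0,np.radians(69.65)]
print(inverse_kinematics([*k,.2],R))
movep([*k,.2],R); 
print(move_l([*k,.066],feed=.08,max_force=8)); o=observe(); print(o["time_s"],o["eef_pos"],o["tcp_rot"],o["ft_force"])
gripper_to(.015,60); o=observe(); print(o["time_s"],o["eef_pos"],o["opening"],o["grasp_force"],o["ft_force"],o["torque"])
p,_=get_image("scene"); cv2.imwrite("pics/s2.png",cv2.resize(p[150:310,140:360,::-1],None,fx=3,fy=3))
E
```

```text
[-2.45581291e-01  8.86153086e-02  1.73394090e+00 -4.44089210e-16
  1.31903645e+00  1.09593212e-01]
False
13.8917 [ 0.55671103 -0.05849975  0.06653417] [ 3.14061971e+00 -9.52149826e-05  1.21567851e+00] [-0.79834023 -0.33513526 -0.41081806]
14.4917 [ 0.55575782 -0.05817169  0.06638533] 0.022511456376236638 58.586554527282715 [-3.85773975  0.75574448  4.73987859] [ 0.20590199  0.63335867 -0.04349126]
```

View pics/s2.png

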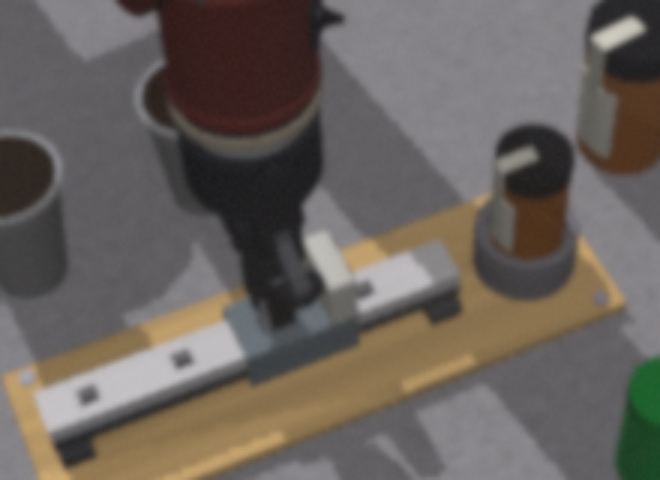

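The fingers hold the knob (crop (275,285)) beside the white block, and the opening matches the knob's width. Now pull up and check the force.

```bash
python3 - <<'E'
from h import *
def s(t): o=observe(); print(t,round(o["time_s"],2),o["eef_pos"].round(4),o["ft_force"].round(1),round(o["opening"],4),round(o["grasp_force"])); return o
p0=s("grip")["eef_pos"]; np.save("p0.npy",p0)
for dz in(.004,.008,.0135): move_l(p0+[0,0,dz],feed=.03); s(dz)
hold(.2)
for d in(.015,.03,.045,.06): move_l(p0+[*(RY*d),.0135],feed=.05); s(d)
for dz in(.009,.005,.002,0): move_l(p0+[*(RY*.06),dz],feed=.03); s(dz)
p,_=get_image("scene"); cv2.imwrite("pics/s3.png",cv2.resize(p[150:310,140:360,::-1],None,fx=3,fy=3))
E
```

```text
grip 14.54 [ 0.5557 -0.0581  0.0663] [-4.4  0.8  5.1] 0.0222 59
0.004 14.84 [ 0.5555 -0.0581  0.0699] [ 1.4  0.4 -5.8] 0.0223 59
0.008 15.12 [ 0.5555 -0.0581  0.0741] [ 2.  -0.8 -6.9] 0.0222 59
0.0135 15.46 [ 0.5555 -0.0581  0.0797] [ 1.9 -0.4 -9.2] 0.0222 59
0.015 16.11 [ 0.561  -0.0431  0.0797] [ 0.9  1.2 -8.8] 0.0222 59
0.03 16.56 [ 0.5663 -0.0291  0.0797] [  0.6   1.9 -10.5] 0.0223 59
0.045 17.01 [ 0.5715 -0.0151  0.0797] [ 0.5  1.9 -9.4] 0.0221 59
0.06 17.46 [ 0.5767 -0.001   0.0798] [-0.8  2.4 -9.6] 0.0223 59
0.009 17.76 [ 0.5766 -0.0016  0.0752] [-0.4  2.6 -7.6] 0.0226 59
0.005 18.04 [ 0.5765 -0.0018  0.0713] [-2.6  3.1 -6.5] 0.0224 60
0.002 18.29 [ 0.5765 -0.0019  0.0684] [-2.4  3.3 -5.8] 0.0223 60
0 18.54 [ 0.5766 -0.0019  0.0665] [-2.8  3.1 -5.7] 0.0218 60
```

View pics/s3.png

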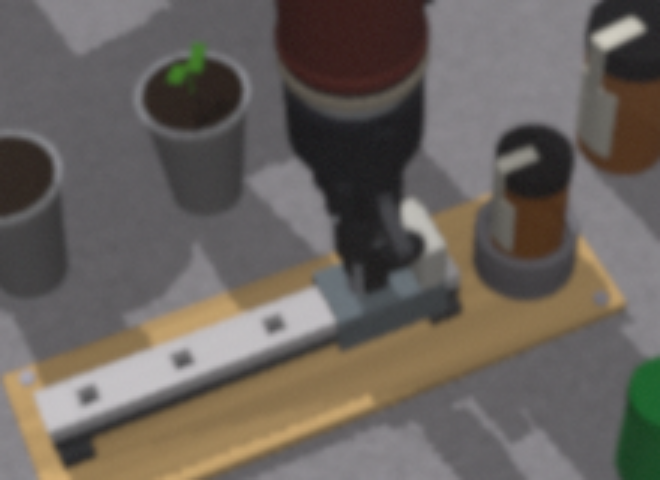

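The section has moved one hole along: three holes now show behind it, and the jar is unchanged. The arm still carries the spring load (-5.7 N), so I'll lower gently until the pin seats.

```bash
python3 - <<'E'
from h import *
def s(t): o=observe(); print(t,round(o["time_s"],2),o["eef_pos"].round(4),o["ft_force"].round(1),round(o["opening"],4),round(o["grasp_force"])); return o
p0=np.load("p0.npy")
for i in range(1,10):
    move_l(p0+[*(RY*.06),-.0005*i],feed=.01); f=s(i)["ft_force"][2]
    if f>4: break
hold(.3); s("end")
E
```

```text
1 18.84 [ 0.5766 -0.0019  0.0664] [-4.5  3.8 -0.5] 0.0222 60
2 19.09 [ 0.5767 -0.0019  0.0664] [-6.9  3.   1.5] 0.0223 61
3 19.34 [ 0.5767 -0.0019  0.0664] [-8.5  4.6  3.8] 0.0222 61
4 19.59 [ 0.5768 -0.0019  0.0663] [-9.5  3.   7.6] 0.0222 61
end 19.89 [ 0.5768 -0.0019  0.0663] [-10.    3.4   8.8] 0.0221 61
```

The pin met a hard stop at z = 0.0663, the same height as when home in the first hole, after 60 mm of travel. The grip is still firm, so I'm handing in.

```bash
python3 - <<'E'
from h import *
print(strip_angle(get_image("top")[0]), observe()["grasp_force"]); print(job_done())
E
```

```text
(np.int64(62), np.float64(-80.71008723517937), np.float64(-109.6369977941052), array([ 0.00161404, -0.00986723])) 61.32096290588379
the job is handed in; nothing more can be done
None
```

I handed the job in at about 20 s on the robot clock: the jar's label faces the scanner (strip at -109.6° against a target of -110.4°), the section sits one hole (60 mm) nearer the jar with the pin home, and the fingers still hold the knob at about 61 N; no verdict was returned.

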